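# Tip bar blanks from a tray into the feed groove

### The arm

A 6-joint arm with a two-finger parallel gripper is mounted at the origin on the work surface. World frame = base frame: x ahead of the robot, y to its left, z up, the work surface at z = 0. Lengths are in m, angles in rad, forces in N, time in s.
With the tool pointing down it reaches from about 0.375 to 0.9 m from the base axis. Payload 3.1 kg.
Tool frame: the origin (TCP) lies on the front face of the gripper's body, between the roots of the fingers; the fingertips stand 70 mm ahead of it and the grasp point (between the pads) lies 51 mm ahead of it; z points along the fingers, y is the line along which they close (so a half turn about z gives the same grasp; the last joint's range is limited). The gripper opens to 87 mm and grips with 3 to 60 N. Pads are 19 mm wide; open, the fingers measure 117 mm over their backs; the gripper's body (75 mm by 190 mm) begins 51 mm behind the grasp point.
Start: joints at [1.016, 0.527, 1.433, -0, 1.181, -0.178], TCP at [0.229, 0.581, 0.292] pointing down, gripper open.
Joint ranges: [-3.08, 3.08], [-0.75, 2.2], [0.22, 2.44], [-1.43, 4.57], [0, 2.65], [-2.85, 2.85]. Speed limits (rad/s): [2.79, 2.79, 3.14, 3.14, 3.14, 3.14].

### API

Orientations are given as a unit quaternion [x, y, z, w].
In Python, from rig import robot, cams, ticket gives the robot as it stands. The module is installed in compiled form; this text tells all that it offers.
- The arm moves only by the shell command python3 -m crank 'ROWS' [FORCE]. ROWS is JSON, a list of rows, each a list of 7 numbers: the shift along the tool's x, y, z in cm, then the turn, a rotation vector about the tool's x, y, z in rad, then the closure, from 0 (fully open) to 1 (shut). A call has 1 to 5 rows; each row shifts and turns the commanded pose from where the row before left it, along the tool's axes as they then stand; what a row does not reach is not made up. A row lasts 1/8 s, in which the tool goes at most 62.5 mm and 10.7 degrees, less where a joint would pass 70% of its speed; a pose out of reach is approached as far as the arm can. A call is refused whole if a number of a shift passes 6.25 or a number of a turn 0.188, either way. A call with a gripper value outside its range is refused whole. The fingers move at their own pace and stop on an object; FORCE is the grip in N (left out, the last holds). Time passes only in rows, so rows that do not move let the fingers close. It gives the time, the measured TCP pose, the force, the opening and the grip force at its end, in the units of the state.
- robot.get_obs(): the state, without advancing time (a new reading comes with each control period).
- cams.camera(name): name is "scene" or "side" or "wrist"; returns the picture (400x640x3 uint8, red, green, blue); there is no depth.
- cams.camera_info(name): a dict with "intrinsics" (3x3 intrinsics, pixels), "pose" (4x4, takes a point from camera to world coordinates). Camera axes: x right, y down, z forward; pixel columns grow to the right and rows downward; lengths in m; the calibration is good to about 2 mm. A picture is of the moment at which its call begins: read the wrist's pose just before it. camera_info takes no time and is no camera call; for the wrist camera it gives the pose at the moment of the call.
- ticket.hand_in(): hands the job in; it is judged then, once.
The state is a dict: "time": time; "q": joint angles; "joint_velocities": joint speeds; "joint_torque": joint torques, N m; "position": TCP position; "tool_rot": TCP orientation; "ft_force": force on the tool from outside, world axes, zero at the start; "moment": the same for the moment, N m; "grip_width": finger opening in m; "grip_force": force on a finger pad.
Only numpy, scipy, OpenCV 4.12 (cv2) and the standard library are available. Lean on these libraries where they do the work, as an engineer would, in place of code of your own. Each camera call takes 0.05 s, during which the arm holds its last target. There are 200 camera calls.

### The job

Take the small tray of steel pins by its black grip and set its narrow nose over the guide rail of the green feeder, the foot bar under the tray hooked behind the rail (whose height is set anew each time: feel for it). Keeping the tray lightly pressed on the rail, tip it nose down until all three pins have slid in single file into the V-groove. Then set the empty tray back level in the middle of the rubber mat and let go; do not touch or spill the pins, and leave the tube, billet and oil bottle alone.

Things in the scene. Friction and masses are not known exactly. Their poses are not given: they have to be found in the camera images.
- tray_grip (a point): centre of the loose tray's black square grip post: 20 x 20 mm, 44 mm tall, faces along the tray's x and y, to be pinched from above. It stands on a bridge whose top is 24 mm below this point; the soles of the feet are 72 mm below. Tray axes: the nose points to -y, z is up. Tray about 0.26 kg empty, 0.46 kg loaded
- tray_nose (a point): tip of the tray's open spout, middle of the underside of its floor; from the grip point 4 mm to -x, 95 mm to -y, 62 mm down. Floor 2.5 mm thick, walls 22 mm high inside. Spout straight, 26 mm wide outside, 22 inside, 30 mm long; then the +x wall widens to a body 34 mm wide outside; the -x wall is straight. Tray 173 mm long overall. Pins start to slide on the floor at about 22 to 31 degrees of tilt
- tray_mid (a point): point between the tray's feet on the level they stand on, straight below the grip; its z is the height of the soles
- pin0_mid (a point): one of three identical bare steel pins with domed ends, 16 mm diameter, 42 mm long overall, about 65 g, lying loose on the tray floor at the start; this point is its centre; its own y axis is its length
- pin1_mid (a point): one of three identical bare steel pins with domed ends, 16 mm diameter, 42 mm long overall, about 65 g, lying loose on the tray floor at the start; this point is its centre; its own y axis is its length
- pin2_mid (a point): one of three identical bare steel pins with domed ends, 16 mm diameter, 42 mm long overall, about 65 g, lying loose on the tray floor at the start; this point is its centre; its own y axis is its length
- pin0: the same pin as pin0_mid (origin at its centre)
- pin1: the same pin as pin1_mid (origin at its centre)
- pin2: the same pin as pin2_mid (origin at its centre)
- feeder: fixed green stand, base plate 160 x 245 x 10 mm; origin on the bench straight below the middle of the guide rail, a level round steel bar (10 mm diameter, 112 mm long, along x) clamped between two slotted posts with tops 145 mm above the bench. Bar's centre 115 to 125 mm above the bench, another height each time, to be found by touch or sight; the clamps hold against up to 60 N
- groove: fixed steel V-groove (90 degree V, 34 mm wide, 17 mm deep, 165 mm long, stop at its end); origin at the bottom of the V at its upper end, 12 mm to the feeder's -y of the rail, 88 mm above the bench; falls at 17 degrees along its own -y, z square to it. A pin in it has its centre line 11 mm from the V's bottom; pins run down by themselves to the stop
- mat: fixed black rubber mat on the bench, 150 x 220 x 4 mm; origin at the centre of its underside; long side along y
- tube_mid (a point): bystander: short upright steel tube offcut, 60 mm diameter, 60 mm tall; point at its centre
- billet_center (a point): bystander: upright steel billet, 50 mm diameter, 50 mm tall; point at its centre
- oil_mid (a point): bystander: white plastic bottle, 56 mm diameter, 120 mm tall; point at half its height
- tray_foot (a point): middle of the front face of the foot bar under the tray, 38 mm behind the spout's tip and 5 mm below the floor's underside. The bar runs across (30 mm wide, 6 mm thick, 10 mm deep); hooked behind the guide rail it keeps the tray from slipping forward
- spout_gate (a point): point between the two upright aluminium cheeks of the feeder, midway, level with their tops: 137 mm above the bench, 35 mm to the feeder's -y of the rail. The cheeks are 34 mm apart inside, 4 mm thick, and reach from 8 to 63 mm to -y of the rail; the tray's spout goes between them, its tip then hanging over the upper end of the groove at 20 to 40 degrees of nose-down tilt
- groove_mid (a point): point midway along the groove, on the centre line of a pin lying in it. A thin fixed keeper rod (5 mm) runs lengthwise above the lower part of the groove, 3 mm clear of the pins, and low guards stand along its sides: pins can enter only at the upper end, from the tray
Mind the look-alikes: they are no part of the job. Several things look just like the part that bears tray_grip: the one meant starts farthest from the robot's base.

How it is judged:
On the way, in this order (a step that is already met when the one before it is completed fails the run):
1. the tray rests on the guide rail, its nose between the cheeks and tipped down by more than 14 degrees (angle between tray_grip's own z axis and vertical between 0.25 and 1 rad and contact force between tray and guide_rail above 0.3 N and y of tray_nose in the frame of feeder below -0.012 m), for 0.1 s.
2. all three pins have slid into the V-groove while the tray is still tipped and resting on the rail (y of pin0_mid in the frame of groove between -0.16 and -0.012 m and x of pin0_mid in the frame of groove between -0.006 and 0.006 m and z of pin0_mid in the frame of groove between 0.006 and 0.017 m and y of pin1_mid in the frame of groove between -0.16 and -0.012 m and x of pin1_mid in the frame of groove between -0.006 and 0.006 m and z of pin1_mid in the frame of groove between 0.006 and 0.017 m and y of pin2_mid in the frame of groove between -0.16 and -0.012 m and x of pin2_mid in the frame of groove between -0.006 and 0.006 m and z of pin2_mid in the frame of groove between 0.006 and 0.017 m and contact force between tray and guide_rail above 0.3 N and angle between tray_grip's own z axis and vertical above 0.25 rad), for 0.1 s.
At the end, for the whole second after the job is handed in: All three pins lie at rest in the V-groove (centres within 6 mm of its middle plane, 6 to 17 mm from its bottom, 12 to 160 mm along it); the empty tray stands released and level (within 4.5 degrees) on the mat, the point between its feet within 50 mm of the mat's centre (y of pin0_mid in the frame of groove between -0.16 and -0.012 m and x of pin0_mid in the frame of groove between -0.006 and 0.006 m and z of pin0_mid in the frame of groove between 0.006 and 0.017 m and linear speed of each of pin0, pin1, pin2 below 0.03 m/s and y of pin1_mid in the frame of groove between -0.16 and -0.012 m and x of pin1_mid in the frame of groove between -0.006 and 0.006 m and z of pin1_mid in the frame of groove between 0.006 and 0.017 m and y of pin2_mid in the frame of groove between -0.16 and -0.012 m and x of pin2_mid in the frame of groove between -0.006 and 0.006 m and z of pin2_mid in the frame of groove between 0.006 and 0.017 m and horizontal distance between tray_mid and mat below 0.05 m and angle between tray_grip's own z axis and vertical below 0.08 rad and height (world z) of tray_mid below 0.01 m); the robot touches nothing.
It fails at once if the gripper or arm touches a pin (contact force between any of the fingers, the arm and pin0 above 0.5 N or contact force between any of the fingers, the arm and pin1 above 0.5 N or contact force between any of the fingers, the arm and pin2 above 0.5 N).
It fails at once if a pin is spilled onto the bench (height (world z) of any of pin0_mid, pin1_mid, pin2_mid below 0.018 m).
It fails at once if a bystander is moved by more than 30 mm (distance of any of tube_mid, billet_center, oil_mid from where it was at the start of the episode above 0.03 m).
It fails at once if the tray is pressed on the guide rail with more than 60 N (contact force between tray and guide_rail above 60 N).
It also fails if it takes over 50 s, if anything falls off the work surface, if the arm or the gripper's body presses on something with over 40 N, if the wrist force passes 120 N, or if a joint passes its speed limit or range.

## Working session

There is one attempt and no reset: what is moved stays moved. The work goes in short steps, Python scripts to look and compute and a shell command to move; the robot and the scene stay as the last step left them, time stands still between calls to the robot, and variables do not carry over. Pictures are saved under pics/ and viewed, at most 10 in all, crops included, and the job is handed in when it is done.

```bash
mkdir -p pics; cat > h.py <<'E'
import numpy as np, cv2
from rig import robot, cams, ticket
from scipy.spatial.transform import Rotation as R
def ray(name,u,v,info=None):
    i=info or cams.camera_info(name); K=np.array(i["intrinsics"]);P=np.array(i["pose"])
    d=P[:3,:3]@np.linalg.solve(K,[u,v,1.]); return P[:3,3],d
def onz(name,u,v,z,info=None):
    o,d=ray(name,u,v,info); return o+d*(z-o[2])/d[2]
def proj(name,p,info=None):
    i=info or cams.camera_info(name); K=np.array(i["intrinsics"]);P=np.array(i["pose"])
    c=P[:3,:3].T@(np.array(p)-P[:3,3]); q=K@c; return q[:2]/q[2]
def tri(rs):
    A=np.zeros((3,3));b=np.zeros(3)
    for o,d in rs:
        d=d/np.linalg.norm(d);M=np.eye(3)-np.outer(d,d);A+=M;b+=M@o
    return np.linalg.solve(A,b)
def save(im,f): cv2.imwrite("pics/"+f,im[:,:,::-1])
E
python3 - <<'E'
from h import *
a=cams.camera("scene");b=cams.camera("side")
np.save("a.npy",a);np.save("b.npy",b)
save(a,"scene0.png");save(b,"side0.png")
for n in("scene","side","wrist"):
    i=cams.camera_info(n);print(n,np.round(i["intrinsics"],1).tolist(),np.round(i["pose"],3).tolist())
o=robot.get_obs();print(o)
E
```

```text
scene [[459.4, 0.0, 323.7], [0.0, 459.4, 198.4], [0.0, 0.0, 1.0]] [[-0.693, 0.62, -0.368, 1.005], [0.721, 0.597, -0.351, 0.447], [0.002, -0.509, -0.861, 1.223], [0.0, 0.0, 0.0, 1.0]]
side [[365.7, 0.0, 320.4], [0.0, 365.7, 204.1], [0.0, 0.0, 1.0]] [[0.946, -0.202, 0.253, 0.233], [-0.324, -0.562, 0.761, -0.816], [-0.012, -0.802, -0.597, 0.764], [0.0, 0.0, 0.0, 1.0]]
wrist [[283.1, 0.0, 317.8], [0.0, 283.1, 197.1], [0.0, 0.0, 1.0]] [[0.367, 0.896, 0.249, 0.16], [0.93, -0.352, -0.102, 0.609], [-0.003, 0.269, -0.963, 0.383], [0.0, 0.0, 0.0, 1.0]]
{'time': 0.1, 'q': array([ 1.01650786e+00,  5.28383524e-01,  1.43378349e+00, -1.36676269e-05,
        1.18140619e+00, -1.78471780e-01]), 'joint_velocities': array([ 1.62126903e-04, -1.11732768e-03, -3.91126471e-03,  2.74253606e-06,
        8.56626917e-04, -6.56239856e-04]), 'joint_torque': array([-5.21892543e-04, -4.40985382e+01, -1.77151698e+01,  6.33765967e-02,
        5.34218398e-02, -7.93031654e-05]), 'position': array([0.22906985, 0.58093692, 0.29136005]), 'tool_rot': array([ 1.86801820e-01,  9.82397119e-01, -9.26816142e-04, -3.48854641e-04]), 'ft_force': array([-1.04042655, -0.90832545, -0.0097777 ]), 'moment': array([ 0.04722476,  0.0348655 , -0.03219101]), 'grip_force': 0.0, 'grip_width': 0.0869287393256788}
```

View pics/scene0.png

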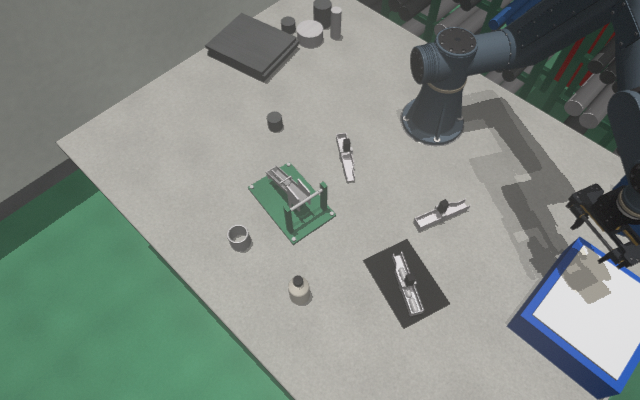

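View pics/side0.png

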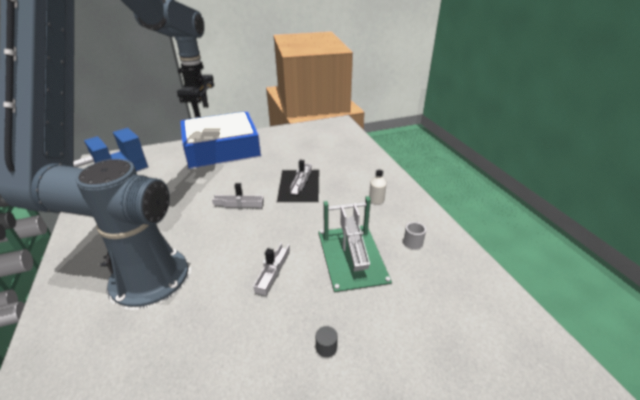

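The scene view shows three look-alike trays, with grips at scene pixels (347,146), (442,207) and (409,281), the last one on the mat. The feeder is at about (293,200) in the scene view. In the side view the same grips are at (270,256), (238,188) and (301,165).

```bash
python3 - <<'E'
from h import *
a=np.load("a.npy");b=np.load("b.npy")
for s,t in(((347,143),(270,256)),((442,206),(238,188)),((410,280),(301,165))):
    p=tri([ray("scene",*s),ray("side",*t)]);print(np.round(p,3),np.hypot(p[0],p[1]))
g=a.astype(int)
# mat & feeder base by colour in scene
hsv=cv2.cvtColor(a,cv2.COLOR_RGB2HSV)
def biggest(m,box):
    mm=np.zeros_like(m);x0,y0,x1,y1=box;mm[y0:y1,x0:x1]=m[y0:y1,x0:x1]
    c=max(cv2.findContours(mm,0,2)[0],key=cv2.contourArea);return c
mat=biggest((a.max(2)<75).astype(np.uint8)*255,(350,230,460,335))
fd=biggest(((g[:,:,1]>g[:,:,0]+25)).astype(np.uint8)*255,(240,155,345,250))
for n,c,z in(("mat",mat,.004),("fd",fd,.01)):
    P=np.array([onz("scene",u,v,z)[:2] for u,v in c[:,0]],np.float32)
    r=cv2.minAreaRect(P*1000);print(n,cv2.contourArea(c),r,cv2.boxPoints(r).tolist())
A=cv2.resize(a[232:332,355:455],None,fx=4,fy=4,interpolation=2)
B=cv2.resize(a[155:255,242:342],None,fx=4,fy=4,interpolation=2)
save(np.hstack([A,B]),"crop1.png")
E
```

```text
[ 0.322 -0.109  0.075] 0.33957729918823554
[0.294 0.242 0.074] 0.3807618920548908
[0.536 0.315 0.075] 0.6215687955939988
mat 3626.5 ((519.2305908203125, 298.8475036621094), (215.54766845703125, 145.2324981689453), 71.00577545166016) [[415.49072265625, 220.576416015625], [552.8155517578125, 173.30718994140625], [622.970458984375, 377.11859130859375], [485.6456298828125, 424.3878173828125]]
fd 1231.5 ((562.0338134765625, -115.70350646972656), (243.28631591796875, 157.28204345703125), 81.53311157226562) [[466.33941650390625, -224.44195556640625], [621.9072875976562, -247.59982299804688], [657.7282104492188, -6.965057373046875], [502.16033935546875, 16.19281005859375]]
```

View pics/crop1.png

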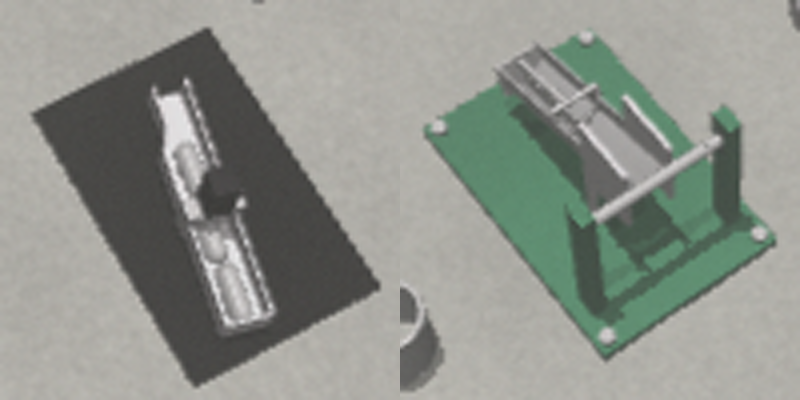

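The task tray is the one on the mat, about 0.62 m from the base against 0.34 m and 0.38 m for the other two, and it has the pins in it. Next I move over it for a close look.

```bash
python3 -m crank '[[-5.5,-1.9,0,0,0,0,0],[-5.5,-1.9,0,0,0,0,0],[-5.5,-1.9,0,0,0,0,0],[-5.5,-1.9,0,0,0,0,0],[-5.5,-1.9,0,0,0,0,0]]' 30; python3 -m crank '[[-5.5,-2.0,0,0,0,0,0],[-5.3,-2.0,0,0,0,0,0],[0,0,0,0,0,0,0],[0,0,0,0,0,0,0]]'
python3 - <<'E'
from h import *
i=cams.camera_info("wrist");w=cams.camera("wrist");np.save("w.npy",w)
import pickle;pickle.dump(i,open("wi.pkl","wb"))
save(w,"w1.png");print(np.round(robot.get_obs()["q"],3))
for s in((291.5,208.75),(321.5,190.5)): print(onz("scene",*s,.120))
E
```

```text
time: 0.72
position: [0.4513, 0.3906, 0.2918]
tool_rot: [0.187, 0.982, -0.0, -0.0]
ft_force: [0.4, 1.1, -0.5]
grip_width: 0.087
grip_force: 0.0
time: 1.23
position: [0.5354, 0.3151, 0.2916]
tool_rot: [0.187, 0.982, -0.0, -0.001]
ft_force: [-1.2, 0.7, -0.5]
grip_width: 0.087
grip_force: 0.0
[ 3.530e-01  5.230e-01  1.442e+00  1.000e-03  1.178e+00 -8.420e-01]
[ 0.61859959 -0.04371333  0.12      ]
[ 0.51893581 -0.02521039  0.12      ]
```

View pics/w1.png

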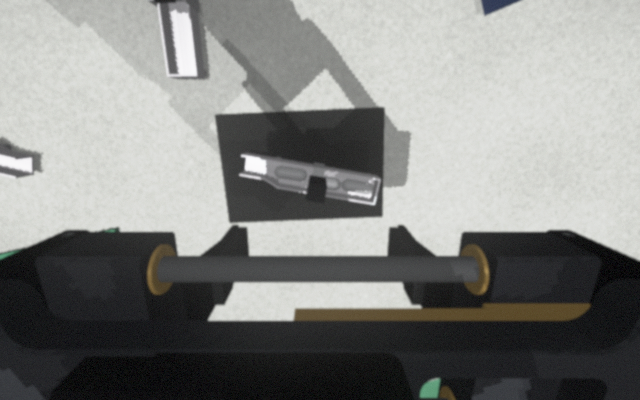

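The wrist view shows the target tray on the mat. Its nose is on the left at about (242,165), its tail at (380,190), the grip at (318,188), and three pins lie inside.

```bash
python3 - <<'E'
from h import *
import pickle
w=np.load("w.npy");i=pickle.load(open("wi.pkl","rb"))
g=w.max(2)
box=(228,125,383,212);x0,y0,x1,y1=box
m=np.zeros_like(g);m[y0:y1,x0:x1]=(g[y0:y1,x0:x1]>75)*255
n,l,st,_=cv2.connectedComponentsWithStats(m);k=1+st[1:,4].argmax();print(st[1:])
m=(l==k)
us=np.arange(248,374);ve=[np.nonzero(m[:,u])[0].min()-.5 for u in us]
P=np.array([onz("wrist",u,v,.0385,i)[:2] for u,v in zip(us,ve)])
vx,vy,cx,cy=cv2.fitLine(P.astype(np.float32),cv2.DIST_HUBER,0,1e-4,1e-4).ravel()
d=np.array([vx,vy]);d*=np.sign(d[1]);yw=np.arctan2(-d[0],d[1])
ex=np.array([d[1],-d[0]])
print("yaw",yw,np.degrees(yw),"resid",np.abs((P-[cx,cy])@ex).max())
vv,uu=np.nonzero(m);Q=np.array([onz("wrist",u,v,.0385,i)[:2] for u,v in zip(uu,vv)])
t=(Q-[cx,cy])@d;print("extent",t.min(),t.max(),t.max()-t.min())
s=(Q-[cx,cy])@ex;print("width",s.min(),s.max())
c=np.array([cx,cy])
for yy in(t.min()+.095,t.max()-.078): print("grip",c+d*yy+ex*.017)
# grip top blob by dark columns
print("griptop by px (317,178-ish)",onz("wrist",317.5,183,.098,i))
for p in((313,177),(327,178),(307,201),(325,202)):print(p,onz("wrist",*p,.098,i)[:2])
cv2.imwrite("pics/w1c.png",cv2.resize(w[120:230,215:400,::-1],None,fx=4,fy=4,interpolation=2))
E
```

```text
[[ 238  152  145   60 3956]
 [ 228  203    2    9   12]]
yaw -0.55094343 -31.566732 resid 0.0023681355194636244
extent -0.0686155142600373 0.1182205833449912 0.1868360976050285
width -0.0017630321439720746 0.045023210620334826
grip [0.53073017 0.31292788]
grip [0.53797325 0.32471667]
griptop by px (317,178-ish) [0.52559289 0.31829526 0.098     ]
(313, 177) [0.51803099 0.31631468]
(327, 178) [0.52428222 0.32931281]
(307, 201) [0.53955987 0.30090537]
(325, 202) [0.54752143 0.31811397]
```

View pics/w1c.png

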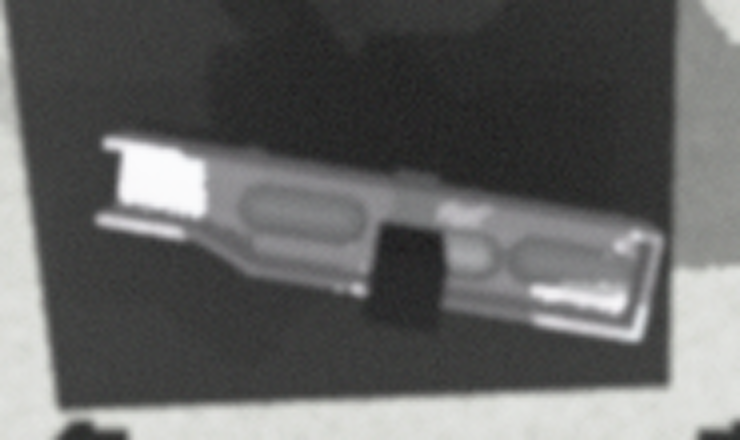

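```bash
python3 - <<'E'
from h import *
import pickle
i=pickle.load(open("wi.pkl","rb"))
px=[(241.25,154.5),(239.25,175),(380.5,178.25),(375,205.5)]
T=np.array([(-17,-95),(9,-95),(-17,78),(17,78)])/1000
W=np.array([onz("wrist",*p,.0385,i)[:2] for p in px])
tc,wc=T.mean(0),W.mean(0);H=(T-tc).T@(W-wc)
yaw=np.arctan2(H[0,1]-H[1,0],H[0,0]+H[1,1]);c,s=np.cos(yaw),np.sin(yaw);Rm=np.array([[c,-s],[s,c]])
g=wc-Rm@tc;print("grip",g,"yaw",np.degrees(yaw),"res",((T@Rm.T+g)-W)*1000)
print("griptop",onz("wrist",316.5,193.5,.098,i))
o=robot.get_obs();Rt=R.from_quat(o["tool_rot"]).as_matrix();print("tool y az",np.degrees(np.arctan2(Rt[1,1],Rt[0,1])))
d=np.r_[g,0]-o["position"];print("tool-frame shift",Rt.T@d)
E
```

```text
grip [0.53545864 0.31258321] yaw -31.57588373474703 res [[ 0.22619802  0.52134277]
 [ 0.42029415  0.21548219]
 [ 0.76083118 -0.2542847 ]
 [-1.40732335 -0.48254025]]
griptop [0.53564185 0.31320157 0.098     ]
tool y az 68.50268056345404
tool-frame shift [-0.00217957 -0.00249926  0.29175988]
```

```bash
python3 -m crank '[[-0.2,-0.25,0,0,0,0.176,0],[0,0,5,0,0,0,0],[0,0,5,0,0,0,0],[0,0,4.3,0,0,0,0],[0,0,2,0,0,0,0]]' 45; python3 -m crank '[[0,0,0,0,0,0,0],[0,0,0,0,0,0,0.6],[0,0,0,0,0,0,1],[0,0,0,0,0,0,1],[0,0,0,0,0,0,1]]';  python3 -m crank '[[0,0,0,0,0,0,1],[0,0,0,0,0,0,1],[0,0,0,0,0,0,1]]'
```

```text
time: 1.9
position: [0.5339, 0.3133, 0.1265]
tool_rot: [0.271, 0.963, -0.001, -0.002]
ft_force: [0.1, -0.2, 0.8]
grip_width: 0.0873
grip_force: 0.0
time: 2.52
position: [0.5372, 0.3122, 0.1299]
tool_rot: [0.272, 0.962, 0.0, 0.0]
ft_force: [-0.8, -1.0, 0.9]
grip_width: 0.055
grip_force: 0.0
time: 2.9
position: [0.537, 0.3121, 0.1292]
tool_rot: [0.272, 0.962, -0.0, -0.0]
ft_force: [-0.5, 0.4, 0.3]
grip_width: 0.0248
grip_force: 0.0
```

```bash
python3 -m crank '[[0,0,0,0,0,0,1],[0,0,0,0,0,0,1],[0,0,-0.3,0,0,0,1],[0,0,-0.7,0,0,0,1],[0,0,-1.5,0,0,0,1]]' 45; python3 -m crank '[[0,0,-3,0,0,0,1],[0,0,-4,0,0,0,1],[0,0,-4,0,0,0,1],[0,0,-2.5,0,0,0,1],[0,0,-1,0,0,0,1]]';  python3 -m crank '[[0,0,0,0,0,-0.1,1],[0,0,0,0,0,-0.1,1],[0,0,0,0,0,-0.1,1],[0,0,0,0,0,-0.1,1],[0,0,0,0,0,0,1]]'
python3 - <<'E'
from h import *
bl=[(437,127),(587,37),(759,233),(606,336)]
P=np.array([onz("scene",(x-400)/4+242,y/4+155,.012)[:2] for x,y in bl]);print(P)
c=P.mean(0);v=P[3]-P[0]+P[2]-P[1];print(c,np.degrees(np.arctan2(v[1],v[0])),np.degrees(np.arctan2(*(P[2]-P[3]+P[1]-P[0])[::-1])))
for s,t,n in(((299,290),(377,187),"oil"),((238,238),(414,236),"tube"),((275,121),(326,342),"billet")):print(n,tri([ray("scene",*s),ray("side",*t)]))
E
```

```text
time: 3.52
position: [0.5363, 0.3119, 0.154]
tool_rot: [0.272, 0.962, -0.001, -0.001]
ft_force: [1.0, -0.3, -4.0]
grip_width: 0.02
grip_force: 45.0
time: 4.15
position: [0.5374, 0.3124, 0.3021]
tool_rot: [0.272, 0.962, 0.001, 0.002]
ft_force: [0.2, 0.0, -4.6]
grip_width: 0.0197
grip_force: 45.0
time: 4.78
position: [0.5364, 0.3119, 0.2984]
tool_rot: [0.076, 0.997, -0.0, -0.001]
ft_force: [-0.9, 0.6, -5.1]
grip_width: 0.0196
grip_force: 45.0
[[ 0.61290573 -0.23808108]
 [ 0.47310288 -0.2154385 ]
 [ 0.50764294  0.00644403]
 [ 0.64694233 -0.01508677]]
[ 0.56014847 -0.11554058] 81.23697055439914 171.00642268405537
oil [0.75199519 0.11818356 0.0525705 ]
tube [ 0.75887429 -0.12521575  0.02805749]
billet [ 0.38927917 -0.36880924  0.02567608]
```

```bash
python3 -m crank '[[-0.5,-1.2,0,0,0,0,1],[-1.2,-2.8,0,0,0,0,1],[-1.6,-3.8,0,0,0,0,1],[-1.6,-3.8,0,0,0,0,1],[-1.6,-3.8,0,0,0,0,1]]'; python3 -m crank '[[-1.2,-3,0,0,0,0,1],[-0.8,-1.6,0,0,0,0,1],[-0.3,-0.7,0,0,0,0,1],[0,0,0,0,0,0,1],[0,0,0,0,0,0,1]]'
python3 - <<'E'
from h import *
import pickle
i=cams.camera_info("wrist");w=cams.camera("wrist");np.save("w2.npy",w);pickle.dump(i,open("wi2.pkl","wb"))
o=robot.get_obs();print(o["position"],o["q"],np.array(i["pose"])[:3,3])
save(w,"w2.png")
E
```

```text
time: 5.4
position: [0.5781, 0.148, 0.2992]
tool_rot: [0.076, 0.997, -0.0, -0.0]
ft_force: [0.6, -0.3, -4.1]
grip_width: 0.0196
grip_force: 45.0
time: 6.02
position: [0.5923, 0.0954, 0.2992]
tool_rot: [0.075, 0.997, 0.0, -0.0]
ft_force: [-0.4, 0.3, -4.0]
grip_width: 0.0193
grip_force: 45.0
[0.59229768 0.09541074 0.29920618] [-2.65319391e-02  4.85867504e-01  1.48985261e+00  4.15828414e-04
  1.16628915e+00 -1.44708868e+00] [0.51850881 0.10684485 0.39113399]
```

View pics/w2.png

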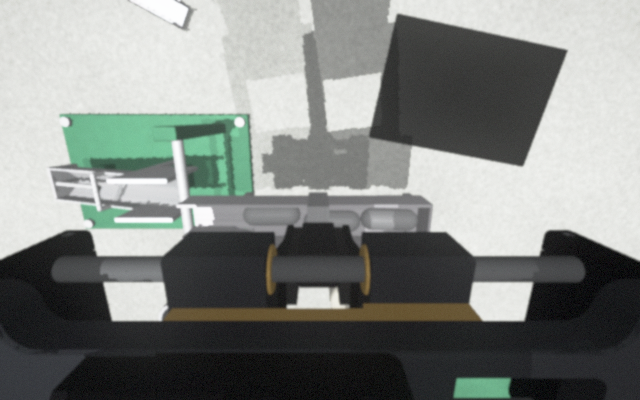

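The wrist view from the staging point shows the feeder on the left. The rail is near column 180, the cheek tops are at rows 181 and 219 (columns about 105 to 172), and the held tray is level with its pins in place and its nose at about (185,205).

```bash
python3 - <<'E'
from h import *
w=np.load("w2.npy");save(cv2.resize(w[105:240,40:225],None,fx=4,fy=4,interpolation=2),"w2c.png")
E
```

```text
(no output)
```

View pics/w2c.png

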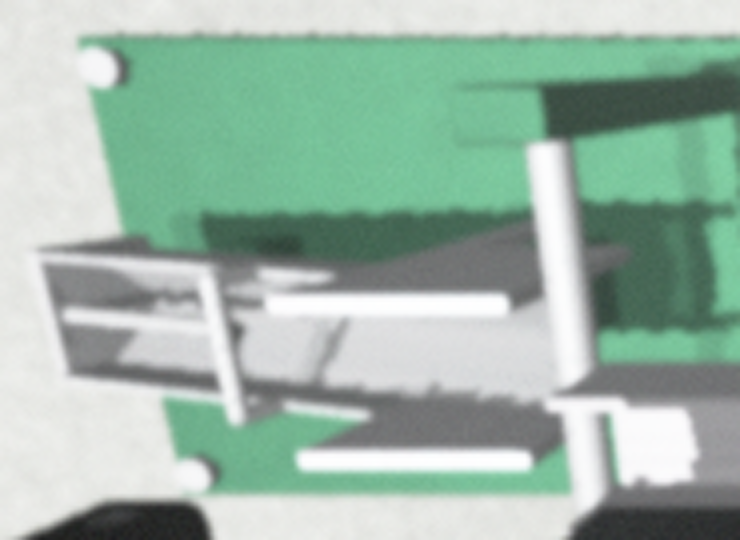

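```bash
python3 - <<'E'
from h import *
import pickle
i=pickle.load(open("wi2.pkl","rb"))
f=lambda x,y:(x/4+40-.4,y/4+105-.4)
Q={k:onz("wrist",*f(*p),.137,i)[:2] for k,p in dict(ur=(508,304.5),ul=(265,304.5),lr=(533,460.5),ll=(297,460.5)).items()}
print(Q)
v=Q["ur"]-Q["ul"]+Q["lr"]-Q["ll"];az=np.arctan2(v[1],v[0]);print("feeder y az",np.degrees(az),np.linalg.norm(v)/2)
ey=np.array([np.cos(az),np.sin(az)]);ex=np.array([ey[1],-ey[0]])
mid=sum(Q.values())/4;O=mid+ey*.0355;print("cheek gap",(Q["lr"]-Q["ur"])@ex,(Q["ll"]-Q["ul"])@ex,"mid",mid,"O",O)
# rail height: ray vs vertical plane through O with normal ey
for p in((551,145),(566,260),(582,370)):
    o,d=ray("wrist",*f(*p),i);t=((O-o[:2])@ey)/(d[:2]@ey);P=o+t*d;print("rail",P,"x_f",(P[:2]-O)@ex)
for s in((291.5,208.75),(321.5,190.5),(306.5,199.6)):
    o,d=ray("scene",*s);t=((O-o[:2])@ey)/(d[:2]@ey);P=o+t*d;print("scene rail",P,"x_f",(P[:2]-O)@ex)
ob=robot.get_obs();M=R.from_quat(ob["tool_rot"]).as_matrix();yt=M[:2,1];xt=-M[:2,0]
G=ob["position"]+M[:,2]*.051;print("grasp",G,"grip in feeder",(G[:2]-O)@ex,(G[:2]-O)@ey)
for tx in(-17,9):
    p=np.r_[G[:2]+xt*tx/1000-yt*.095,G[2]-.0375];u=proj("wrist",p,i);print("pred nose wall tip crop",(u+.4-[40,105])*4)
E
```

```text
{'ur': array([ 0.55244068, -0.03873871]), 'ul': array([ 0.54410256, -0.0938789 ]), 'lr': array([ 0.59008285, -0.04392345]), 'll': array([ 0.58167285, -0.09958143])}
feeder y az 81.40431035623111 0.05602841667060845
cheek gap 0.037994279704544026 0.03800059587055252 mid [ 0.56707473 -0.06903062] O [ 0.5723806  -0.03392937]
rail [ 0.5190851  -0.02587328  0.12280704] x_f -0.05390093327125951
rail [ 0.54587302 -0.02992251  0.12285715] x_f -0.026808708604078052
rail [ 0.57313672 -0.03404366  0.1220736 ] x_f 0.0007647070025585426
scene rail [ 0.62057006 -0.04121363  0.12561948] x_f 0.04873689618762367
scene rail [ 0.51836496 -0.02576443  0.11870566] x_f -0.05462925413769396
scene rail [ 0.57022711 -0.03360385  0.12234631] x_f -0.0021779503203816233
grasp [0.59227696 0.09543079 0.24820619] grip in feeder 0.00033858193154591844 0.13088087218134142
pred nose wall tip crop [543.76153284 411.86946551]
pred nose wall tip crop [563.98461566 554.83734674]
```

```bash
python3 -m crank '[[-0.1,-0.7,0,0,0,0,1],[-0.1,-1.5,0,0,0,0,1],[-0.13,-2,0,0,0,0,1],[-0.1,-1.5,0,0,0,0,1],[-0.1,-0.8,0,0,0,0,1]]'; python3 -m crank '[[0,0,0.7,0,0,0,1],[0,0,1.5,0,0,0,1],[0,0,1.5,0,0,0,1],[0,0,0.7,0,0,0,1],[0,0,0,0,0,0,1]]'
cat > st.py <<'E'
from h import *
O=np.array([.5724,-.0339]);az=np.radians(81.4);ey=np.array([np.cos(az),np.sin(az)]);ex=np.array([ey[1],-ey[0]])
o=robot.get_obs();M=R.from_quat(o["tool_rot"]).as_matrix()
T=np.c_[-M[:,0],M[:,1],-M[:,2]]  # tray axes
G=o["position"]+M[:,2]*.053+T[:,0]*-.0016
N=G+T@[-.004,-.095,-.062]
F=lambda p:np.round([(p[:2]-O)@ex*1e3,(p[:2]-O)@ey*1e3,p[2]*1e3],1)
tilt=np.degrees(np.arccos(T[2,2]))
f=o["ft_force"];print("t",o["time"],"tcp_f",F(o["position"]),"grip_f",F(G),"nose_f",F(N),"tilt",round(tilt,2),"yaw",round(np.degrees(np.arctan2(T[1,1],T[0,1])),2))
print("ft feeder",np.round([f[:2]@ex,f[:2]@ey,f[2]],1),"mom",np.round(o["moment"],2),"q",np.round(o["q"],2))
E
python3 st.py
```

```text
time: 6.7
position: [0.588, 0.0275, 0.2993]
tool_rot: [0.077, 0.997, -0.0, 0.0]
ft_force: [-0.7, 0.4, -5.2]
grip_width: 0.0196
grip_force: 45.0
time: 7.32
position: [0.5877, 0.0295, 0.2541]
tool_rot: [0.076, 0.997, 0.0, -0.001]
ft_force: [0.7, 0.8, -4.2]
grip_width: 0.0197
grip_force: 45.0
t 7.325 tcp_f [  5.6  65.  254.1] grip_f [  3.9  65.  201.1] nose_f [ -0.3 -30.  139.1] tilt 0.13 yaw 81.33
ft feeder [ 0.6  0.9 -4.2] mom [-0.02  0.03 -0.09] q [-0.14  0.52  1.56  0.    1.05 -1.56]
```

```bash
python3 -m crank '[[0,0.3,0,0,0,0,1],[0,0,0,0,0,0,1]]' >/dev/null
python3 - <<'E'
from h import *
i=cams.camera_info("wrist");w=cams.camera("wrist");save(cv2.resize(w[120:240,60:260],None,fx=4,fy=4,interpolation=2),"w3c.png")
import pickle;pickle.dump(i,open("wi3.pkl","wb"))
E
python3 st.py
```

```text
t 7.625 tcp_f [  6.4  68.  255.8] grip_f [  4.8  68.  202.8] nose_f [  0.8 -27.  140.8] tilt 0.07 yaw 81.33
ft feeder [-1.1 -0.8 -4.5] mom [-0.03  0.01 -0.06] q [-0.13  0.52  1.56 -0.    1.06 -1.55]
```

View pics/w3c.png

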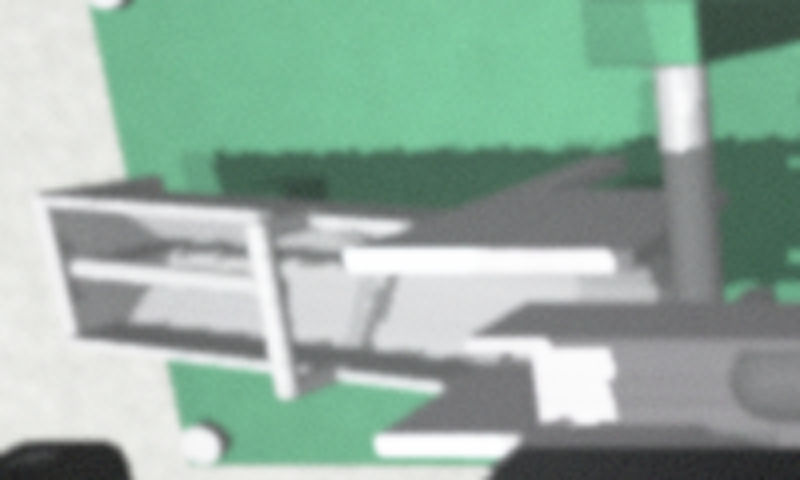

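The crop shows the spout midway between the two cheek tops (rows 260 and 444), about 5 mm clear on the upper side, with its tip short of the rail. I'll feel downward for the rail.

```bash
python3 -m crank '[[0.05,0,0.3,0,0,0,1],[0,0,0.4,0,0,0,1],[0,0,0.2,0,0,0,1],[0,0,0,0,0,0,1],[0,0,0,0,0,0,1]]' >/dev/null; python3 st.py
for k in 1; do python3 -m crank '[[0,0,0.1,0,0,0,1],[0,0,0,0,0,0,1]]' |grep -E "pos|ft"; done
python3 -m crank '[[0,0,0.1,0,0,0,1],[0,0,0,0,0,0,1]]' |grep -E "pos|ft"
python3 -m crank '[[0,0,0.1,0,0,0,1],[0,0,0,0,0,0,1]]' |grep -E "pos|ft"
```

```text
t 8.25 tcp_f [  5.7  67.7 246.3] grip_f [  4.1  67.7 193.3] nose_f [-1.000e-01 -2.730e+01  1.313e+02] tilt 0.01 yaw 81.3
ft feeder [-0.3 -0.3 -5. ] mom [-0.01 -0.01  0.03] q [-0.13  0.54  1.57 -0.    1.04 -1.55]
position: [0.588, 0.0322, 0.2452]
ft_force: [-0.4, -0.4, -5.1]
position: [0.588, 0.0323, 0.2441]
ft_force: [0.9, 0.1, -5.0]
position: [0.5882, 0.0323, 0.2434]
ft_force: [0.7, 0.6, -2.2]
```

```bash
python3 -m crank '[[0,0,0.05,0,0,0,1],[0,-0.2,0,0,0,0,1],[0,-0.15,0,0,0,0,1],[0,0,0,0,0,0,1]]' >/dev/null; python3 st.py
python3 -m crank '[[0,-0.1,0,0,0,0,1],[0,0,0,0,0,0,1]]' >/dev/null; python3 st.py
python3 -m crank '[[0,-0.1,0,0,0,0,1],[0,0,0,0,0,0,1]]' >/dev/null; python3 st.py
```

```text
t 9.5 tcp_f [  6.   64.3 243.3] grip_f [  4.5  64.3 190.3] nose_f [  0.4 -30.7 128.2] tilt 0.08 yaw 81.29
ft feeder [-0.4  2.7  1.8] mom [ 0.2   0.02 -0.05] q [-0.14  0.54  1.58  0.    1.03 -1.56]
t 9.75 tcp_f [  6.   63.4 243.2] grip_f [  4.5  63.4 190.2] nose_f [  0.4 -31.6 128.2] tilt 0.08 yaw 81.3
ft feeder [0.2 3.2 3.8] mom [ 0.22 -0.02 -0.04] q [-0.14  0.54  1.58  0.    1.03 -1.56]
t 10.0 tcp_f [  6.   62.4 243.2] grip_f [  4.5  62.4 190.2] nose_f [  0.4 -32.6 128.2] tilt 0.08 yaw 81.3
ft feeder [0.3 4.4 4.9] mom [ 0.32 -0.13 -0.03] q [-0.14  0.54  1.58  0.    1.03 -1.56]
```

```bash
python3 -m crank '[[0,0,-0.06,0,0,0,1],[0,-0.1,0,0,0,0,1],[0,0,0,0,0,0,1]]' >/dev/null; python3 st.py
python3 -m crank '[[0,-0.1,0,0,0,0,1],[0,0,0,0,0,0,1]]' >/dev/null; python3 st.py
```

```text
t 10.375 tcp_f [  5.8  61.5 243.3] grip_f [  4.2  61.6 190.3] nose_f [  0.  -33.4 128.3] tilt 0.05 yaw 81.29
ft feeder [1.4 4.1 2.3] mom [ 0.64 -0.32  0.06] q [-0.15  0.54  1.58  0.    1.03 -1.57]
t 10.625 tcp_f [  5.7  61.2 243.5] grip_f [  4.2  61.4 190.5] nose_f [ -0.  -33.5 128.3] tilt 0.14 yaw 81.26
ft feeder [1.4 7.2 3.6] mom [ 1.09 -0.4   0.04] q [-0.15  0.54  1.58  0.    1.03 -1.57]
```

```bash
python3 -m crank '[[0,0.05,0,0,0,0,1],[0,-0.365,-0.182,-0.03,0,0,1],[0,-0.608,-0.294,-0.05,0,0,1],[0,-0.608,-0.294,-0.05,0,0,1],[0,0,0,0,0,0,1]]' 55 >/dev/null; python3 st.py
python3 -m crank '[[0,-0.608,-0.294,-0.05,0,0,1],[0,-0.608,-0.294,-0.05,0,0,1],[0,0,0,0,0,0,1]]' >/dev/null; python3 st.py
```

```text
t 11.25 tcp_f [  5.6  44.7 250.7] grip_f [  4.   51.8 198.2] nose_f [ -0.4 -34.  124. ] tilt 7.71 yaw 81.13
ft feeder [1.5 6.5 2.6] mom [ 1.12 -0.44  0.05] q [-0.23  0.52  1.59  0.16  1.04 -1.73]
t 11.625 tcp_f [  5.3  31.8 254.6] grip_f [  3.7  44.1 203. ] nose_f [ -0.8 -33.9 120.6] tilt 13.45 yaw 81.12
ft feeder [0.7 6.7 3. ] mom [ 1.08 -0.39  0.02] q [-0.29  0.52  1.6   0.26  1.07 -1.84]
```

```bash
python3 -m crank '[[0,-0.608,-0.294,-0.05,0,0,1],[0,-0.608,-0.294,-0.05,0,0,1],[0,0,0,0,0,0,1],[0,0,0,0,0,0,1]]' >/dev/null; python3 st.py
python3 -m crank '[[0,-0.365,-0.182,-0.03,0,0,1],[0,-0.365,-0.182,-0.03,0,0,1],[0,-0.365,-0.182,-0.03,0,0,1],[0,0,0,0,0,0,1]]' >/dev/null; python3 st.py
python3 -c "
from h import *
np.save('s1.npy',cams.camera('scene'))"
```

```text
t 12.125 tcp_f [  4.9  18.7 257.1] grip_f [  3.3  36.  207. ] nose_f [ -1.1 -33.5 117.4] tilt 19.09 yaw 81.2
ft feeder [0.9 5.2 3.6] mom [ 0.87 -0.24 -0.02] q [-0.35  0.52  1.61  0.36  1.11 -1.95]
t 12.625 tcp_f [  5.    6.3 258.3] grip_f [  3.4  28.1 210.1] nose_f [ -1.  -32.9 114.4] tilt 24.34 yaw 81.16
ft feeder [0.6 6.1 3.9] mom [ 1.24 -0.18  0.02] q [-0.41  0.53  1.61  0.45  1.16 -2.04]
```

```bash
python3 -m crank '[[0,-0.365,-0.182,-0.03,0,0,1],[0,-0.365,-0.182,-0.03,0,0,1],[0,0,0,0,0,0,1],[0,0,0,0,0,0,1]]' >/dev/null; python3 st.py
python3 -m crank '[[0,-0.365,-0.182,-0.03,0,0,1],[0,-0.365,-0.182,-0.03,0,0,1],[0,0,0,0,0,0,1],[0,0,0,0,0,0,1]]' >/dev/null; python3 st.py
python3 -m crank '[[0,-0.243,-0.12,-0.02,0,0,1],[0,-0.243,-0.12,-0.02,0,0,1],[0,0,0,0,0,0,1],[0,0,0,0,0,0,1],[0,0,0,0,0,0,1]]' >/dev/null; python3 st.py
python3 - <<'E'
from h import *
a=cams.camera('scene');np.save('s2.npy',a);w=cams.camera('wrist');np.save('w4.npy',w)
A=cv2.resize(a[150:240,240:340],None,fx=4,fy=4,interpolation=2)
B=cv2.resize(w[130:220,60:160],None,fx=4,fy=4,interpolation=2)
b=cams.camera('side');C=cv2.resize(b[180:240,310:410],None,fx=4,fy=4,interpolation=2)
D=cv2.resize(w[130:230,100:360],(400,240),interpolation=2)
save(np.vstack([np.hstack([A,B]),np.hstack([C,D])]),"m5.png")
E
```

```text
t 13.175 tcp_f [  5.   -1.8 258.5] grip_f [  3.3  22.9 211.6] nose_f [ -1.  -32.3 112.5] tilt 27.74 yaw 81.2
ft feeder [0.8 5.6 3.9] mom [ 1.23 -0.15 -0.02] q [-0.45  0.54  1.61  0.5   1.19 -2.1 ]
t 13.675 tcp_f [  4.9 -10.  258.2] grip_f [  3.3  17.5 212.9] nose_f [ -1.  -31.6 110.6] tilt 31.2 yaw 81.19
ft feeder [-0.2  5.5  3.6] mom [ 1.22 -0.17  0.04] q [-0.48  0.56  1.61  0.55  1.22 -2.15]
t 14.3 tcp_f [  4.9 -15.3 257.7] grip_f [  3.3  13.9 213.5] nose_f [ -1.  -31.1 109.4] tilt 33.48 yaw 81.21
ft feeder [1.7 5.3 3.9] mom [ 1.15 -0.18 -0.04] q [-0.5   0.57  1.61  0.58  1.25 -2.19]
```

View pics/m5.png

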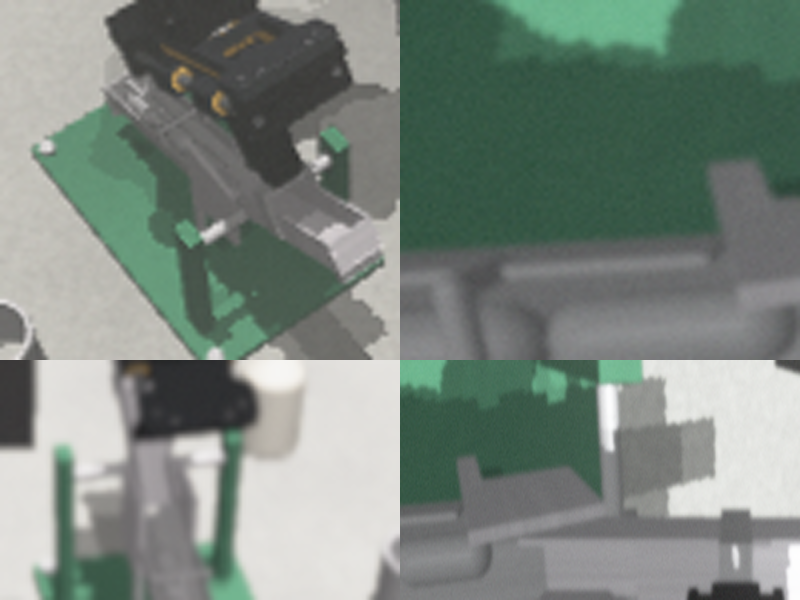

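The wrist crop shows one pin running up to the cross-bar and a second at the upper part of the groove. The tray tail looks empty in the scene crop. I'll check numerically where the pins' ends should project.

```bash
python3 - <<'E'
from h import *
O=np.array([.5724,-.0339]);az=np.radians(81.4);ey=np.array([np.cos(az),np.sin(az)])
t=np.radians(17)
def gp(s,h): # along groove s, h normal to it
    y=-.0125-s*np.cos(t)-h*np.sin(t)*1; z=.088-s*np.sin(t)+h*np.cos(t)
    return np.r_[O+ey*y,z]
for s in(0,.018,.039,.060,.081,.102,.123,.144,.165):
    u=proj("wrist",gp(s,.019));v=proj("scene",gp(s,.019));print(s,"wrist",np.round(u,1),"B crop",np.round((u-[60,130])*4+[400,0]),"scene",np.round(v,1))
w=np.load("w4.npy");g=w.mean(2)
# intensity profile along the pin line
print([ (s,int(g[tuple(np.round(proj("wrist",gp(s/1000,.019))[::-1]).astype(int))])) for s in range(0,166,4)])
save(np.vstack([cv2.resize(w[170:240,0:400],(800,140),interpolation=2),cv2.resize(np.clip(w[170:240,30:230].astype(float)*1.6,0,255).astype(np.uint8),(800,280),interpolation=2)]),"w4c.png")
E
```

```text
0 wrist [211.3 208.5] B crop [1005.  314.] scene [302.3 198.5]
0.018 wrist [187.  210.5] B crop [908. 322.] scene [298.7 195.3]
0.039 wrist [157.3 213. ] B crop [789. 332.] scene [294.7 191.7]
0.06 wrist [126.  215.7] B crop [664. 343.] scene [290.8 188.1]
0.081 wrist [ 93.  218.4] B crop [532. 354.] scene [287.  184.6]
0.102 wrist [ 58.1 221.4] B crop [392. 366.] scene [283.2 181.2]
0.123 wrist [ 21.1 224.5] B crop [245. 378.] scene [279.5 177.8]
0.144 wrist [-18.1 227.8] B crop [ 88. 391.] scene [275.9 174.5]
0.165 wrist [-59.7 231.3] B crop [-79. 405.] scene [272.3 171.2]
[(0, 156), (4, 151), (8, 151), (12, 148), (16, 130), (20, 128), (24, 131), (28, 128), (32, 129), (36, 129), (40, 96), (44, 118), (48, 131), (52, 129), (56, 133), (60, 131), (64, 132), (68, 130), (72, 131), (76, 128), (80, 85), (84, 112), (88, 110), (92, 131), (96, 125), (100, 115), (104, 119), (108, 120), (112, 124), (116, 120), (120, 119), (124, 121), (128, 116), (132, 124), (136, 92), (140, 90), (144, 92), (148, 96), (152, 91), (156, 96), (160, 96), (164, 95)]
```

The uppermost pin spans 39 to 81 mm along the groove, and the next follows directly below it. That matches three pins stacked against the stop, so all are in. Next I lift off along the tray normal and level the tray.

```bash
python3 -m crank '[[0,0,0,0,0,0,1],[0,0.1,-0.7,0,0,0,1],[0,0.1,-1.3,0,0,0,1],[0,0,-1,0,0,0,1]]' >/dev/null; python3 st.py
python3 -m crank '[[0,1.169,0.677,0.1,0,0,1],[0,1.169,0.677,0.1,0,0,1],[0,1.169,0.677,0.1,0,0,1],[0,1.169,0.677,0.1,0,0,1],[0,1.169,0.677,0.1,0,0,1]]' >/dev/null; python3 -m crank '[[0,0.98,0.54,0.084,0,0,1],[0,0,-2,0,0,0,1],[0,0,-2,0,0,0,1],[0,0,0,0,0,0,1]]'>/dev/null; python3 st.py
python3 - <<'E'
from h import *
o=robot.get_obs();print(o["position"])
i=cams.camera_info("scene")
a=np.load("a.npy");
# mat outline in scene: corner picks from crop1 (4x, offset 355,232)
C=np.array([onz("scene",x/4+355,y/4+232,.004)[:2] for x,y in((33,115),(208,28),(380,288),(195,386))]);print(C,C.mean(0))
import pickle
W=pickle.load(open("wi.pkl","rb"))
C=np.array([onz("wrist",x,y,.004,W)[:2] for x,y in((217,115),(384,108),(382,215),(230,221))]);print(C,C.mean(0),np.linalg.norm(C-np.roll(C,1,0),axis=1))
E
```

```text
t 14.95 tcp_f [  5.6 -32.2 283.7] grip_f [  4.1  -3.3 239.3] nose_f [ -0.  -49.  135.5] tilt 33.09 yaw 81.25
ft feeder [-0.  -0.  -2.1] mom [-0.59  0.12 -0.  ] q [-0.53  0.53  1.58  0.55  1.31 -2.17]
t 16.075 tcp_f [  6.7  45.6 311.2] grip_f [  5.3  45.4 258.2] nose_f [  1.3 -49.9 196.6] tilt 0.34 yaw 81.26
ft feeder [ 0.   0.3 -2.5] mom [ 0.02 -0.02  0.01] q [-0.17  0.45  1.51 -0.    1.17 -1.59]
[0.58580175 0.01020264 0.31120644]
[[0.55435938 0.17431444]
 [0.41392341 0.22136921]
 [0.48586936 0.4275144 ]
 [0.62475813 0.37860707]] [0.51972757 0.30045128]
[[0.41418    0.22271549]
 [0.4850215  0.42548024]
 [0.62179523 0.37815463]
 [0.55097137 0.17375058]] [0.51799202 0.30002524] [0.14529089 0.21478375 0.14472998 0.21632623]
```

```bash
python3 -m crank '[[0.7,1.7,0,0,0,0,1],[1.5,3.8,0,0,0,0,1],[1.9,4.9,0,0,0,0,1],[1.9,4.9,0,0,0,0,1],[1.9,4.9,0,0,0,0,1]]' >/dev/null; python3 -m crank '[[1.7,4.3,0,0,0,0,1],[0.9,2.2,0,0,0,0,1],[0.38,0.95,0,0,0,0,1],[0,0,4,0,0,0,1],[0,0,5,0,0,0,1]]' ; python3 -m crank '[[0,0,4.5,0,0,0,1],[0,0,2.5,0,0,0,1],[0,0,1,0,0,0,1],[0,0,0,0,0,0,1],[0,0,0,0,0,0,1]]'
```

```text
time: 17.32
position: [0.5196, 0.3006, 0.2183]
tool_rot: [0.076, 0.997, -0.001, 0.001]
ft_force: [0.9, 1.1, -2.9]
grip_width: 0.0194
grip_force: 55.0
time: 17.95
position: [0.5199, 0.3004, 0.1397]
tool_rot: [0.076, 0.997, -0.001, 0.001]
ft_force: [-0.2, 0.6, -2.4]
grip_width: 0.0199
grip_force: 55.0
```

```bash
python3 -m crank '[[0,0,0.5,0,0,0,1],[0,0,0.3,0,0,0,1],[0,0,0,0,0,0,1],[0,0,0,0,0,0,1]]'; python3 -m crank '[[0,0,0.1,0,0,0,1],[0,0,0,0,0,0,1]]'; python3 -m crank '[[0,0,0.1,0,0,0,1],[0,0,0,0,0,0,1]]';python3 -m crank '[[0,0,0.1,0,0,0,1],[0,0,0,0,0,0,1]]'
```

```text
time: 18.45
position: [0.519, 0.3002, 0.1305]
tool_rot: [0.076, 0.997, -0.002, -0.0]
ft_force: [-0.5, 0.1, -2.8]
grip_width: 0.0199
grip_force: 55.0
time: 18.7
position: [0.519, 0.3002, 0.1295]
tool_rot: [0.076, 0.997, -0.002, -0.0]
ft_force: [-0.8, 0.4, -2.4]
grip_width: 0.0194
grip_force: 55.0
time: 18.95
position: [0.5192, 0.3002, 0.1292]
tool_rot: [0.076, 0.997, -0.002, 0.0]
ft_force: [-1.2, -1.2, 3.4]
grip_width: 0.0194
grip_force: 55.0
time: 19.2
position: [0.5193, 0.3002, 0.1291]
tool_rot: [0.076, 0.997, -0.002, 0.0]
ft_force: [-2.3, -2.1, 10.7]
grip_width: 0.0196
grip_force: 55.0
```

```bash
python3 -m crank '[[0,0,-0.1,0,0,0,1],[0,0,0,0,0,0,0.7],[0,0,0,0,0,0,0],[0,0,0,0,0,0,0],[0,0,0,0,0,0,0]]' | grep -E "ft|width"; python3 -m crank '[[0,0,0,0,0,0,0],[0,0,0,0,0,0,0],[0,0,-2,0,0,0,0],[0,0,-5,0,0,0,0],[0,0,-5,0,0,0,0]]'; python3 -m crank '[[0,0,-4,0,0,0,0],[0,0,0,0,0,0,0],[0,0,0,0,0,0,0],[0,0,0,0,0,0,0]]'
python3 - <<'E'
from h import *
a=cams.camera("scene");w=cams.camera("wrist")
W=cv2.resize(w[60:240],(640,180))
A=cv2.resize(a[150:335,235:475],(720,555),interpolation=2)
save(A,"end.png")
# pin/groove check against pre-run picture
E
```

```text
ft_force: [-0.7, -0.8, -0.8]
grip_width: 0.0487
time: 20.45
position: [0.5188, 0.3005, 0.2493]
tool_rot: [0.076, 0.997, -0.002, -0.001]
ft_force: [1.0, -0.8, -0.7]
grip_width: 0.0861
grip_force: 0.0
time: 20.95
position: [0.5182, 0.3004, 0.2867]
tool_rot: [0.076, 0.997, -0.003, -0.002]
ft_force: [0.2, 0.0, 0.0]
grip_width: 0.0871
grip_force: 0.0
```

View pics/end.png

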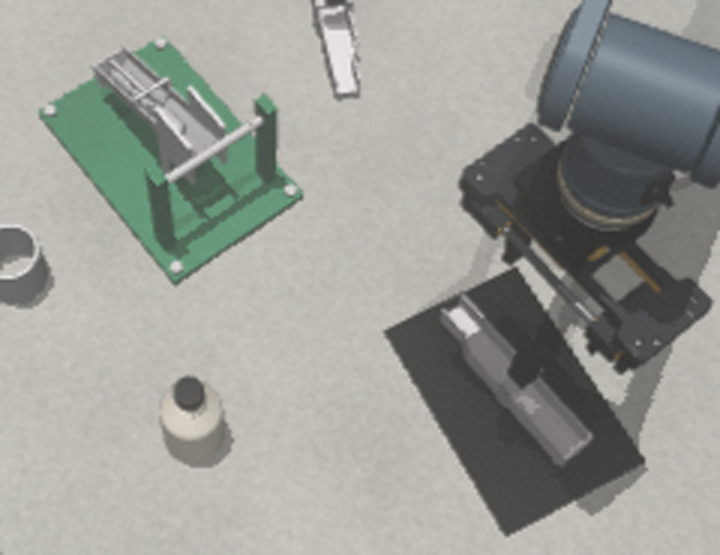

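The final view shows the empty tray standing on the mat with its nose at (460,310) and tail at (575,445). The gripper is clear of it, the bottle and tube are where they were, and pins can be seen in the groove at about (145,90). I'm handing in.

```bash
python3 -c "
from rig import ticket
print(ticket.hand_in())"
```

```text
the job is handed in; nothing more can be done
None
```

I handed the job in at about 21 s of the 50 s limit: three pins stacked in the V-groove (checked in the wrist picture), the empty tray released on the mat about 2 mm from its measured centre, the bottle and tube unmoved in the last picture and the billet never approached; the hand-in gave no verdict.

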